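# Lift the lens basket out of the ultrasonic cleaner onto the drip tray

### The job

The cleaning is over: take the wire basket by its handle, lift it out of the cleaner's tank with both lenses in it, and lower it onto the blue drip tray, letting go only once it stands there. It should stand flat inside the tray's rim, in the middle, with its long side along the tray's long side. Keep the basket level, and leave the things round about where they are.

Things in the scene. Friction and masses are not known exactly. Their poses are not given: they have to be found in the camera images.
- cleaner: ultrasonic cleaner, fixed: a white box 190 (x) x 250 (y) x 110 (z) mm with a blue front panel on its -x face and an open steel-lined tank in its top, 126 x 186 mm and 80 mm deep (tank floor 30 mm above the worktop). Origin: centre of its underside; x and y along its sides (y the long one), z up.
- basket: loose steel wire basket, 100 (x) x 160 (y) x 45 (z) mm, that starts on the tank's floor, with an arched handle: two wire uprights (6 mm) at the middles of the short sides rise to a bar along the basket's y, with its axis 135 mm above the underside. About 0.26 to 0.46 kg without the lenses. Origin: centre of its underside; y along its long side, z up. Basket floor 3 mm thick.
- handle: the handle of the basket, fixed to it and with the same origin and axes as the basket.
- grip (a point): middle of the black plastic grip on the handle's bar: 16 mm wide (basket x), 90 mm long (basket y), 16 mm high; directly above the basket's origin by 135 mm. Axes as the basket's.
- drip_tray: blue drip tray, fixed: 170 (x) x 230 (y) mm outside, 4 mm walls, on a low rubber foot; its inner floor is 10 mm and its rim 20 mm above the worktop. Origin: centre of its underside; y along its long side, z up.
- lens_0: clear round lens blank, 66 mm across, 9 mm high, loose, flat in the basket. Origin: centre of its underside; z up.
- lens_1: a second such lens blank beside it in the basket.
- pad_roll: bystander: cream tape roll, 64 mm across, 22 mm high. Origin: centre of its underside.
- black_cup: bystander: black cup, 70 mm across, 58 mm high. Origin: centre of its underside.
- pliers: bystander: pliers with blue handles, 136 x 40 x 11 mm, lying along x. Origin: centre of its underside.
- lens_box: bystander: small blue open box, 35 x 58 x 24 mm. Origin: centre of its underside.

How it is judged:
By the outcome, as a careful person would: the job done as asked, in the order asked, and still so for the second after the job is handed in, with the robot touching nothing.
It also fails if it takes over 45 s, if anything falls off the work surface, if the arm or the gripper's body presses on something with over 40 N, if the wrist force passes 120 N, or if a joint passes its speed limit or range.

### The arm

A 6-joint arm with a two-finger parallel gripper is mounted at the origin on a cart in front of the work surface, level with it; the furniture and walls round the work are solid. World frame = base frame: x ahead of the robot, y to its left, z up, the work surface at z = 0. Lengths are in mm, angles in degrees, forces in N, time in s.
With the tool pointing down it reaches from about 300 to 850 mm from the base axis. Payload 4.2 kg.
Tool frame: the origin (TCP) lies on the centre line of the jaws, within the pads' length; the fingertips stand 14 mm ahead of it and the grasp point (between the pads) lies 5 mm behind it; z points along the fingers, y is the line along which they close (so a half turn about z gives the same grasp; the last joint's range is limited). The gripper opens to 91 mm and grips with 3 to 60 N. Pads are 32 mm wide; open, the fingers measure 118 mm over their backs; the gripper's body (76 mm by 178 mm) begins 60 mm behind the grasp point.
Start: joints at [-1.146, 18.312, 89.639, -0, 72.044, -1.146], TCP at [575.015, 0, 227.976] pointing down, gripper open.
Joint ranges: [-177.97, 177.97], [-48.28, 115.42], [12.27, 149.76], [-77.06, 257.06], [2.81, 150.46], [-146.56, 146.56]. Speed limits (degrees/s): [147.25, 147.25, 180, 180, 180, 180].

### API

Orientations are given as [roll, pitch, yaw] about the fixed x, y, z axes, in that order (R = Rz(yaw) Ry(pitch) Rx(roll)).
In Python, from workcell import * gives the robot as it stands. The module is installed in compiled form; this text tells all that it offers.
- The arm moves only by the shell command python3 -m crank 'ROWS' [FORCE]. ROWS is JSON, a list of rows, each an object of numbers: "grip": the finger opening in m, from 0 to 0.0912; "x", "y", "z": the shift along the tool's x, y, z in m; "yaw": the turn about the tool's z in rad. In form: [{"grip": .., "x": .., "y": .., "z": .., "yaw": ..}, ...]. A call has exactly 5 rows; each row is the pose to reach, as a shift and turn from the pose commanded when the call began, along the tool's axes at that moment; what a row does not reach only later rows make up. A row lasts 1/12 s, in which the tool goes at most 41.7 mm and 7.16 degrees, less where a joint would pass 70% of its speed; a pose out of reach is approached as far as the arm can. A call with a gripper value outside its range is refused whole. The fingers move at their own pace and stop on an object; FORCE is the grip in N (left out, the last holds). Time passes only in rows, so rows that repeat a pose let the fingers close, or fill a call up. It gives the time, the measured TCP pose, the force, the opening and the grip force at its end, in the units of the state.
- state(): the state, without advancing time (a new reading comes with each control period).
- grab_frame(name): name is "scene" or "side" or "wrist"; returns the picture (384x512x3 uint8, red, green, blue); there is no depth.
- camera_model(name): a dict with "intrinsics" (3x3 intrinsics, pixels), "distortion" ([k1, k2, p1, p2, k3] as OpenCV has them; the pictures are not rectified), "R" (3x3) and "t" (3): a world point X has camera coordinates R X + t. Camera axes: x right, y down, z forward; pixel columns grow to the right and rows downward; lengths in mm; the calibration is good to about 2 mm. A picture is of the moment at which its call begins: read the wrist's pose just before it. camera_model takes no time and is no camera call; for the wrist camera it gives the pose at the moment of the call.
- job_done(): hands the job in; it is judged then, once.
The state is a dict: "time_s": time; "qpos": joint angles; "qvel": joint speeds; "effort": joint torques, N m; "ee_pos": TCP position; "ee_rot": TCP orientation; "force": force on the tool from outside, world axes, zero at the start; "torque": the same for the moment, N m; "gripper_width": finger opening in mm; "gripper_force": force on a finger pad.
Only numpy, scipy, OpenCV 4.12 (cv2) and the standard library are available. Lean on these libraries where they do the work, as an engineer would, in place of code of your own. Each camera call takes 0.05 s, during which the arm holds its last target. There are 200 camera calls.

## Working session

There is one attempt and no reset: what is moved stays moved. The work goes in short steps, Python scripts to look and compute and a shell command to move; the robot and the scene stay as the last step left them, time stands still between calls to the robot, and variables do not carry over. Pictures are saved under pics/ and viewed, at most 10 in all, crops included, and the job is handed in when it is done.

```bash
mkdir -p pics; cat > h.py <<'E'
from workcell import *
import numpy as np, cv2
def ray(cm,uv,z):
    K=np.array(cm["intrinsics"],float);d=np.array(cm["distortion"],float)
    p=cv2.undistortPoints(np.array(uv,float).reshape(-1,1,2),K,d).reshape(-1,2)
    R=np.array(cm["R"]);t=np.array(cm["t"]).ravel()
    C=-R.T@t; D=np.c_[p,np.ones(len(p))]@R
    return C+D*((z-C[2])/D[:,2])[:,None]
def proj(cm,X):
    return cv2.projectPoints(np.array(X,float).reshape(-1,1,3),cv2.Rodrigues(np.array(cm["R"],float))[0],np.array(cm["t"],float),np.array(cm["intrinsics"],float),np.array(cm["distortion"],float))[0].reshape(-1,2)
E
python3 - <<'E'
from h import *
s=state();print(s)
for n in ("scene","side","wrist"):
    cm=camera_model(n);f=grab_frame(n);cv2.imwrite(f"pics/{n}0.png",f[...,::-1])
    R=np.array(cm["R"]);print(n,-R.T@np.array(cm["t"]).ravel(),R[2])
a=[cv2.imread(f"pics/{n}0.png") for n in("scene","side","wrist")]
cv2.imwrite("pics/all0.png",cv2.resize(np.vstack([np.hstack(a[:2]),np.hstack([a[2],a[2]*0])]),(800,600)))
E
```

```text
{'time_s': 0.0, 'qpos': array([-1.14548384e+00,  1.83509766e+01,  8.97069189e+01, -3.18533095e-04,
        7.20427374e+01, -1.14712174e+00]), 'qvel': array([-0.0162444 , -0.04070115,  0.06864615, -0.06067253,  0.10811647,
        0.07204329]), 'effort': array([-5.01459035e-04, -4.12465632e+01, -2.31973493e+01,  7.28826877e-02,
        4.58198413e-02, -1.41870069e-04]), 'ee_pos': array([5.74519391e+02, 1.30080869e-02, 2.27123439e+02]), 'ee_rot': array([-1.79899381e+02, -1.71186047e-03,  9.00017349e+01]), 'force': array([ 0.32983181,  0.00605787, -0.28462713]), 'torque': array([ 0.00704408,  0.0391868 , -0.0454182 ]), 'gripper_force': 0.0, 'gripper_width': 90.85718292115732}
scene [-281.75875496  732.73817655  903.55328169] [ 0.61787422 -0.51278432 -0.59605678]
side [ -284.29180779 -1277.40328928  1472.16094981] [ 0.397558    0.64550848 -0.65212456]
wrist [574.18350275  81.58848849 383.86276147] [-0.00241502 -0.28290352 -0.95914533]
```

View pics/scene0.png

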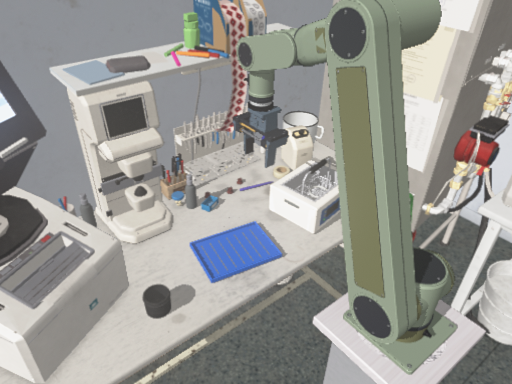

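View pics/all0.png

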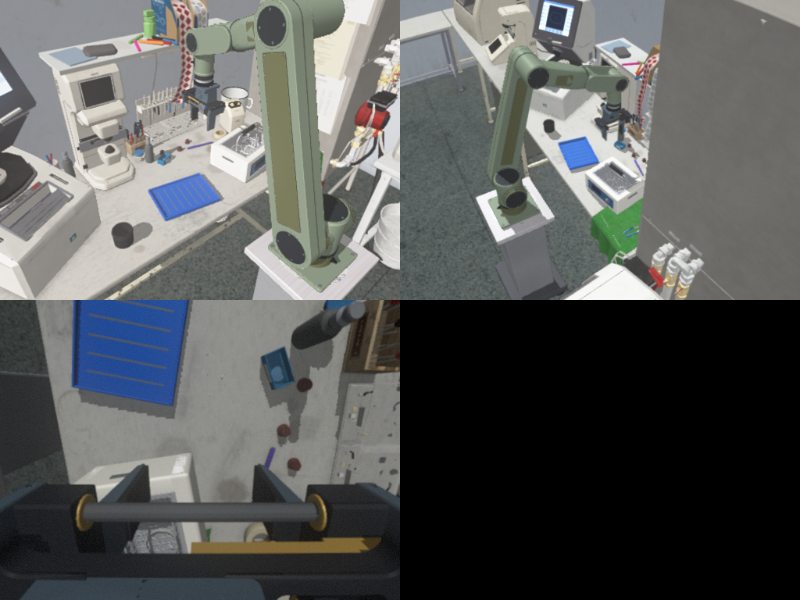

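The scene view shows the blue tray around (236,250), the cleaner around (312,190) with the handle near (320,165), and the cup at (157,301). The side view shows the cleaner and basket unobstructed.

```bash
python3 - <<'E'
from h import *
for n in ("scene","side","wrist"):
    cm=camera_model(n);f=cv2.imread(f"pics/{n}0.png");h=cv2.cvtColor(f,cv2.COLOR_BGR2HSV)
    m=cv2.inRange(h,(108,170,70),(125,255,255))
    c=max(cv2.findContours(m,0,2)[0],key=cv2.contourArea)
    q=cv2.approxPolyDP(cv2.convexHull(c),6,True)[:,0]
    print(n,q.tolist(),ray(cm,q,20).round(0).tolist())
cm=camera_model("side");f=cv2.imread("pics/side0.png")
# cleaner in side
print(ray(cm,[[240,208],[275,200],[310,220],[273,255]],110).round())
u,v=225,185
cv2.imwrite("pics/c1.png",cv2.resize(f[185:285,215:325],None,fx=5.5,fy=5.5,interpolation=cv2.INTER_CUBIC))
E
```

```text
Traceback (most recent call last):
ValueError: max() iterable argument is empty
```

```bash
python3 - <<'E'
from h import *
for n in ("scene","side","wrist"):
    cm=camera_model(n);f=cv2.imread(f"pics/{n}0.png");h=cv2.cvtColor(f,cv2.COLOR_BGR2HSV)
    if n=="scene": print(f[250,236],h[250,236],h[250:260:3,225:240:3].tolist())
    m=cv2.inRange(h,(100,130,60),(130,255,255))
    c=max(cv2.findContours(m,0,2)[0],key=cv2.contourArea)
    q=cv2.approxPolyDP(cv2.convexHull(c),6,True)[:,0]
    print(n,q.tolist(),ray(cm,q,20).round(0).tolist())
cm=camera_model("side");f=cv2.imread("pics/side0.png")
print(ray(cm,[[240,208],[275,200],[310,220],[273,255]],110).round())
cv2.imwrite("pics/c1.png",cv2.resize(f[185:285,215:325],None,fx=5.5,fy=5.5,interpolation=cv2.INTER_CUBIC))
E
```

```text
[191 123  92] [111 132 191] [[[111, 87, 170], [111, 159, 210], [111, 159, 208], [111, 132, 190], [111, 158, 208]], [[111, 152, 205], [111, 144, 199], [111, 159, 208], [110, 161, 209], [110, 101, 174]], [[110, 161, 209], [112, 108, 182], [111, 160, 209], [110, 161, 209], [110, 158, 207]], [[111, 160, 209], [111, 162, 210], [111, 76, 164], [110, 160, 210], [110, 161, 209]]]
scene [[280, 252], [211, 281], [190, 244], [255, 222]] [[365.0, 86.0, 20.0], [397.0, 314.0, 20.0], [558.0, 280.0, 20.0], [518.0, 58.0, 20.0]]
side [[238, 177], [253, 207], [217, 216], [203, 183]] [[562.0, 254.0, 20.0], [518.0, 47.0, 20.0], [359.0, 77.0, 20.0], [405.0, 299.0, 20.0]]
wrist [[240, 0], [220, 134], [92, 109], [95, 0]] [[553.0, 207.0, 20.0], [524.0, 54.0, 20.0], [359.0, 86.0, 20.0], [383.0, 209.0, 20.0]]
[[ 420.  -14.  110.]
 [ 566.  -45.  110.]
 [ 621. -213.  110.]
 [ 399. -291.  110.]]
```

View pics/c1.png

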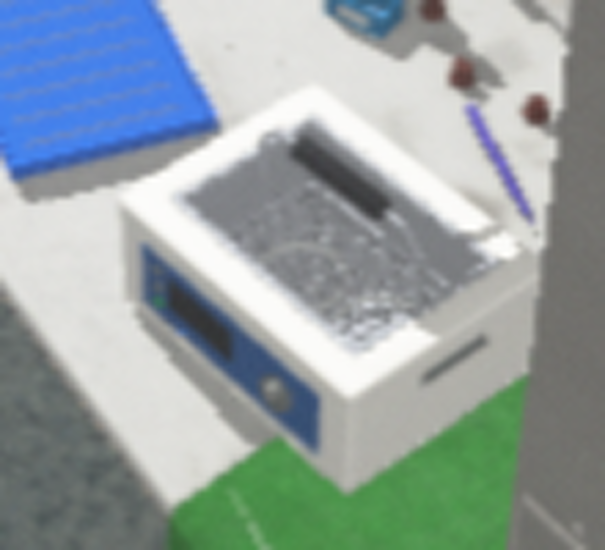

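The side crop shows the black grip from about crop (295,140) to (388,210), with the cleaner's top corners at (315,88), (125,195), (350,395) and (535,260). I'll cast rays for these.

```bash
python3 - <<'E'
from h import *
cm=camera_model("side");f=cv2.imread("pics/side0.png")
t=lambda a:np.array(a)/5.5+[215,185]
c=ray(cm,t([[315,88],[125,195],[350,395],[535,260]]),110);print(c.round(),c.mean(0))
g=cv2.cvtColor(f,cv2.COLOR_BGR2GRAY)
m=np.zeros_like(g);m[205:230,262:292]=(g[205:230,262:292]<75)*255
n,l,s,ce=cv2.connectedComponentsWithStats(m);i=1+s[1:,4].argmax();print(s[i],ce[i])
r=cv2.minAreaRect(np.argwhere(l==i)[:,::-1].astype(np.float32));print(r)
print(ray(cm,[ce[i]],166),ray(cm,cv2.boxPoints(r),165).round())
cs=camera_model("scene");print(proj(cs,ray(cm,[ce[i]],166)))
E
```

```text
[[ 554.  -45.  110.]
 [ 377.  -70.  110.]
 [ 412. -309.  110.]
 [ 589. -272.  110.]] [ 482.87828639 -174.10226499  110.        ]
[269 211  16  14  63] [276.61904762 217.25396825]
((276.6000061035156, 217.1999969482422), (18.400001525878906, 3.200000047683716), 36.869895935058594)
[[ 484.20018488 -180.26479912  166.        ]] [[ 470. -144.  165.]
 [ 484. -135.  165.]
 [ 499. -214.  165.]
 [ 486. -222.  165.]]
[[318.70447555 164.85213075]]
```

```bash
python3 -m crank '[{"grip":0.0912,"x":-0.02,"y":-0.01,"z":-0.035},{"grip":0.0912,"x":-0.05,"y":-0.025,"z":-0.06},{"grip":0.0912,"x":-0.085,"y":-0.045,"z":-0.075},{"grip":0.0912,"x":-0.12,"y":-0.06,"z":-0.09},{"grip":0.0912,"x":-0.15,"y":-0.075,"z":-0.1}]' && python3 -m crank '[{"grip":0.0912,"x":-0.03,"y":-0.005,"z":0},{"grip":0.0912,"x":-0.055,"y":-0.01,"z":0},{"grip":0.0912,"x":-0.075,"y":-0.015,"z":0},{"grip":0.0912,"x":-0.075,"y":-0.015,"z":0},{"grip":0.0912,"x":-0.075,"y":-0.015,"z":0}]' && python3 - <<'E'
from h import *
import pickle
cm=camera_model("wrist");f=grab_frame("wrist")[...,::-1];cv2.imwrite("pics/w1.png",f);pickle.dump(cm,open("w1.pkl","wb"))
print(state()["ee_pos"],proj(cm,[484,-180,165]))
E
```

```text
validation failed for argument at $[0]...
```

```bash
python3 -m crank '[{"grip":0.091,"x":-0.02,"y":-0.01,"z":-0.035,"yaw":0.0},{"grip":0.091,"x":-0.05,"y":-0.025,"z":-0.06,"yaw":0.0},{"grip":0.091,"x":-0.085,"y":-0.045,"z":-0.075,"yaw":0.0},{"grip":0.091,"x":-0.12,"y":-0.06,"z":-0.09,"yaw":0.0},{"grip":0.091,"x":-0.15,"y":-0.075,"z":-0.1,"yaw":0.0}]' && python3 -m crank '[{"grip":0.091,"x":-0.03,"y":-0.005,"z":0.0,"yaw":0.0},{"grip":0.091,"x":-0.055,"y":-0.01,"z":0.0,"yaw":0.0},{"grip":0.091,"x":-0.075,"y":-0.015,"z":0.0,"yaw":0.0},{"grip":0.091,"x":-0.075,"y":-0.015,"z":0.0,"yaw":0.0},{"grip":0.091,"x":-0.075,"y":-0.015,"z":0.0,"yaw":0.0}]' && python3 - <<'E'
from h import *
import pickle
cm=camera_model("wrist");f=grab_frame("wrist")[...,::-1];cv2.imwrite("pics/w1.png",f);pickle.dump(cm,open("w1.pkl","wb"))
print(state()["ee_pos"],proj(cm,[484,-180,165]))
E
```

```text
time_s: 0.57
ee_pos: [499.3, -151.7, 329.5]
ee_rot: [179.9, 0.1, 90.0]
force: [0.9, -0.7, 0.2]
gripper_width: 90.9
gripper_force: 0.0
time_s: 0.98
ee_pos: [484.6, -225.5, 327.6]
ee_rot: [-180.0, -0.1, 89.9]
force: [0.7, -0.1, -1.0]
gripper_width: 91.2
gripper_force: 0.0
[ 484.91169855 -224.65516453  327.62769666] [[257.46447314 144.09721108]]
```

View pics/w1.png

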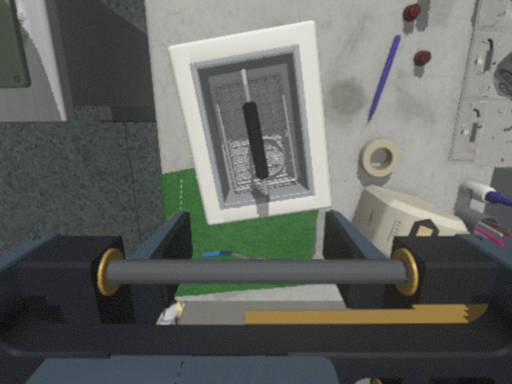

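The wrist view shows the grip running from about (249,103) to (263,178), well clear of the tank walls. The cleaner's outer top corners are around (170,45), (315,23), (330,207) and (208,223).

```bash
python3 - <<'E'
from h import *
import pickle
cm=pickle.load(open("w1.pkl","rb"));f=cv2.imread("pics/w1.png");g=f.max(2)
m=np.zeros_like(g);m[90:190,235:280]=(g[90:190,235:280]<55)*255
n,l,s,ce=cv2.connectedComponentsWithStats(m);i=1+s[1:,4].argmax()
r=cv2.minAreaRect(np.argwhere(l==i)[:,::-1].astype(np.float32));print(s[i],r)
P=ray(cm,cv2.boxPoints(r),165+4);print(P.round(1),P.mean(0))
v=np.array([P[1]-P[0],P[2]-P[1]]);print(np.linalg.norm(v,axis=1),np.degrees(np.arctan2(v[:,1],v[:,0])))
T=ray(cm,[[170,45],[315,23],[330,207],[208,223]],110);print(T.round(),T.mean(0))
s=state();print(s["ee_pos"],s["ee_rot"])
E
```

```text
[243 103  25  76 856] ((255.4962158203125, 140.31320190429688), (76.47974395751953, 12.900197982788086), 79.3803482055664)
[[ 467.1 -135.2  169. ]
 [ 481.2 -132.7  169. ]
 [ 497.6 -218.3  169. ]
 [ 482.4 -221.2  169. ]] [ 482.03935126 -176.83467857  169.        ]
[14.32582663 87.15377938] [  9.92319495 -79.16156506]
[[ 375.  -63.  110.]
 [ 555.  -39.  110.]
 [ 590. -278.  110.]
 [ 410. -303.  110.]] [ 482.41273608 -170.66801433  110.        ]
[ 484.91169855 -224.65516453  327.62769666] [-1.79977470e+02 -6.28674577e-02  8.99642279e+01]
```

```bash
python3 -m crank '[{"grip":0.091,"x":0.015,"y":0.0,"z":0.015,"yaw":-0.06},{"grip":0.091,"x":0.035,"y":-0.0025,"z":0.04,"yaw":-0.12},{"grip":0.091,"x":0.047,"y":-0.0025,"z":0.07,"yaw":-0.183},{"grip":0.091,"x":0.047,"y":-0.0025,"z":0.09,"yaw":-0.183},{"grip":0.091,"x":0.047,"y":-0.0025,"z":0.1,"yaw":-0.183}]' && python3 -m crank '[{"grip":0.091,"x":0.0,"y":0.0,"z":0.01,"yaw":0.0},{"grip":0.091,"x":0.0,"y":0.0,"z":0.03,"yaw":0.0},{"grip":0.091,"x":0.0,"y":0.0,"z":0.05,"yaw":0.0},{"grip":0.091,"x":0.0,"y":0.0,"z":0.067,"yaw":0.0},{"grip":0.091,"x":0.0,"y":0.0,"z":0.067,"yaw":0.0}]' && python3 - <<'E'
from h import *
import pickle
cm=camera_model("side");f=grab_frame("wrist")[...,::-1];g=grab_frame("side")[...,::-1]
cv2.imwrite("pics/w2.png",np.hstack([cv2.resize(f,(400,300)),cv2.resize(g[170:260,200:320],(400,300))]))
print(state()["ee_pos"],state()["ee_rot"])
E
```

```text
time_s: 1.45
ee_pos: [481.3, -175.4, 225.3]
ee_rot: [-179.8, -0.2, 100.7]
force: [-0.4, 0.5, -0.7]
gripper_width: 91.2
gripper_force: 0.0
time_s: 1.87
ee_pos: [481.3, -177.3, 158.6]
ee_rot: [-179.8, -0.2, 100.5]
force: [-0.1, -0.5, 0.0]
gripper_width: 91.1
gripper_force: 0.0
[ 483.18593114 -178.11727797  161.52708963] [1.79955916e+02 1.82610061e-02 1.00483420e+02]
```

View pics/w2.png

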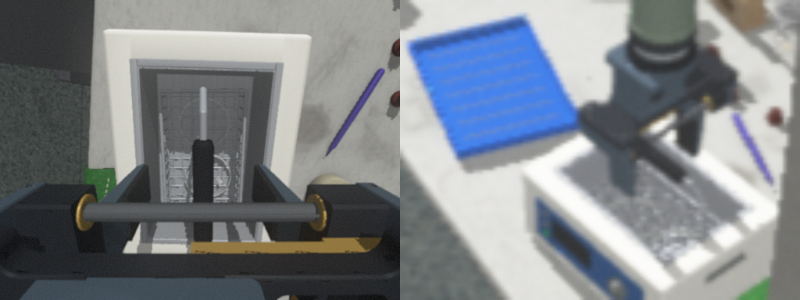

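The grip lies centred and parallel between the open fingers, so I'm closing on it.

```bash
python3 -m crank '[{"grip":0.05,"x":0.0,"y":0.0,"z":0.0,"yaw":0.0},{"grip":0.025,"x":0.0,"y":0.0,"z":0.0,"yaw":0.0},{"grip":0.005,"x":0.0,"y":0.0,"z":0.0,"yaw":0.0},{"grip":0.005,"x":0.0,"y":0.0,"z":0.0,"yaw":0.0},{"grip":0.005,"x":0.0,"y":0.0,"z":0.0,"yaw":0.0}]' 45 && python3 -m crank '[{"grip":0.005,"x":0.0,"y":0.0,"z":0.0,"yaw":0.0},{"grip":0.005,"x":0.0,"y":0.0,"z":0.0,"yaw":0.0},{"grip":0.005,"x":0.0,"y":0.0,"z":0.0,"yaw":0.0},{"grip":0.005,"x":0.0,"y":0.0,"z":0.0,"yaw":0.0},{"grip":0.005,"x":0.0,"y":0.0,"z":0.0,"yaw":0.0}]'
```

```text
time_s: 2.38
ee_pos: [482.7, -178.1, 161.5]
ee_rot: [179.9, 0.0, 100.5]
force: [0.4, -0.7, -0.7]
gripper_width: 60.3
gripper_force: 0.0
time_s: 2.8
ee_pos: [482.5, -178.0, 160.9]
ee_rot: [180.0, -0.0, 100.5]
force: [-0.2, 0.4, 0.1]
gripper_width: 27.3
gripper_force: 0.0
```

```bash
python3 -m crank '[{"grip":0.005,"x":0.0,"y":0.0,"z":0.0,"yaw":0.0},{"grip":0.005,"x":0.0,"y":0.0,"z":0.0,"yaw":0.0},{"grip":0.005,"x":0.0,"y":0.0,"z":0.0,"yaw":0.0},{"grip":0.005,"x":0.0,"y":0.0,"z":0.0,"yaw":0.0},{"grip":0.005,"x":0.0,"y":0.0,"z":0.0,"yaw":0.0}]' && python3 -m crank '[{"grip":0.005,"x":0.0,"y":0.0,"z":-0.001,"yaw":0.0},{"grip":0.005,"x":0.0,"y":0.0,"z":-0.004,"yaw":0.0},{"grip":0.005,"x":0.0,"y":0.0,"z":-0.008,"yaw":0.0},{"grip":0.005,"x":0.0,"y":0.0,"z":-0.012,"yaw":0.0},{"grip":0.005,"x":0.0,"y":0.0,"z":-0.015,"yaw":0.0}]'
```

```text
time_s: 3.22
ee_pos: [482.6, -178.0, 160.9]
ee_rot: [180.0, 0.0, 100.5]
force: [0.1, -0.3, -0.4]
gripper_width: 15.7
gripper_force: 45.0
time_s: 3.63
ee_pos: [482.5, -178.0, 176.4]
ee_rot: [180.0, 0.0, 100.5]
force: [0.2, -0.7, -4.0]
gripper_width: 15.4
gripper_force: 45.0
```

```bash
python3 -m crank '[{"grip":0.005,"x":0.0,"y":0.0,"z":-0.006,"yaw":0.0},{"grip":0.005,"x":0.0,"y":0.0,"z":-0.016,"yaw":0.0},{"grip":0.005,"x":0.0,"y":0.0,"z":-0.028,"yaw":0.0},{"grip":0.005,"x":0.0,"y":0.0,"z":-0.040,"yaw":0.0},{"grip":0.005,"x":0.0,"y":0.0,"z":-0.052,"yaw":0.0}]' && python3 -m crank '[{"grip":0.005,"x":0.0,"y":0.0,"z":-0.012,"yaw":0.0},{"grip":0.005,"x":0.0,"y":0.0,"z":-0.024,"yaw":0.0},{"grip":0.005,"x":0.0,"y":0.0,"z":-0.036,"yaw":0.0},{"grip":0.005,"x":0.0,"y":0.0,"z":-0.046,"yaw":0.0},{"grip":0.005,"x":0.0,"y":0.0,"z":-0.054,"yaw":0.0}]' && python3 -m crank '[{"grip":0.005,"x":0.0,"y":0.0,"z":-0.006,"yaw":0.0},{"grip":0.005,"x":0.0,"y":0.0,"z":-0.01,"yaw":0.0},{"grip":0.005,"x":0.0,"y":0.0,"z":-0.01,"yaw":0.0},{"grip":0.005,"x":0.0,"y":0.0,"z":-0.01,"yaw":0.0},{"grip":0.005,"x":0.0,"y":0.0,"z":-0.01,"yaw":0.0}]' && python3 - <<'E'
from h import *
f=grab_frame("wrist")[...,::-1];g=grab_frame("side")[...,::-1]
cv2.imwrite("pics/w3.png",np.hstack([cv2.resize(f,(400,300)),cv2.resize(g[150:240,200:320],(400,300))]))
print(state()["ee_pos"],state()["ee_rot"],state()["torque"],state()["force"])
# tray clear of arm in side and scene
for n in ("scene","side"):
    cm=camera_model(n);a=[]
    im=cv2.imread(f"pics/{n}0.png")
    h=cv2.cvtColor(im,cv2.COLOR_BGR2HSV)
    m=cv2.morphologyEx(cv2.inRange(h,(104,100,60),(118,255,255)),cv2.MORPH_CLOSE,np.ones((3,3)))
    c=max(cv2.findContours(m,0,2)[0],key=cv2.contourArea)
    P=ray(cm,c[:,0],20)[:,:2].astype(np.float32)
    print(n,cv2.minAreaRect(P))
E
```

```text
time_s: 4.05
ee_pos: [482.6, -178.0, 229.3]
ee_rot: [180.0, 0.0, 100.5]
force: [-0.7, 0.6, -4.6]
gripper_width: 16.0
gripper_force: 45.0
time_s: 4.47
ee_pos: [482.7, -178.1, 283.7]
ee_rot: [179.9, 0.1, 100.5]
force: [0.0, 0.3, -4.1]
gripper_width: 15.5
gripper_force: 45.0
time_s: 4.88
ee_pos: [482.2, -177.9, 291.3]
ee_rot: [-179.9, -0.0, 100.5]
force: [-0.2, -0.5, -5.3]
gripper_width: 15.5
gripper_force: 45.0
[ 482.22509466 -177.89535304  291.30479436] [-1.79935143e+02 -4.24778835e-02  1.00484387e+02] [ 0.04088731 -0.01212775  0.03501046] [ 0.91245637 -1.05817606 -5.20945967]
scene ((457.0761413574219, 185.42007446289062), (232.93328857421875, 178.4201202392578), 79.47108459472656)
side ((461.13751220703125, 171.69798278808594), (238.5952606201172, 170.5905303955078), 79.22417449951172)
```

View pics/w3.png

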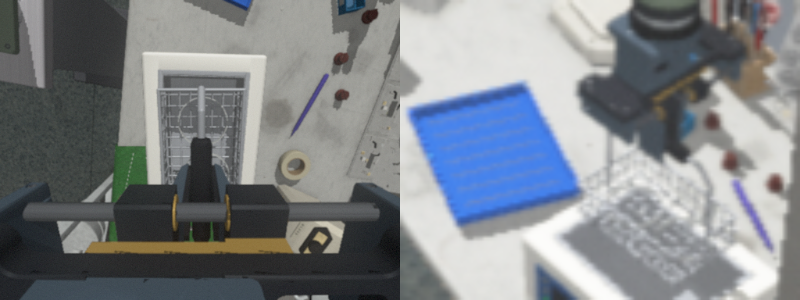

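The basket is clear of the tank and level, and a lens shows at about (205,120) in the left half. I'm moving towards the tray and will measure it from above on the way.

```bash
python3 -m crank '[{"grip":0.005,"x":0.008,"y":0.001,"z":0.0,"yaw":0.0},{"grip":0.005,"x":0.022,"y":0.002,"z":0.0,"yaw":0.0},{"grip":0.005,"x":0.038,"y":0.004,"z":0.0,"yaw":0.0},{"grip":0.005,"x":0.054,"y":0.005,"z":0.0,"yaw":0.0},{"grip":0.005,"x":0.07,"y":0.006,"z":0.0,"yaw":0.0}]' && python3 -m crank '[{"grip":0.005,"x":0.018,"y":0.001,"z":0.0,"yaw":0.05},{"grip":0.005,"x":0.036,"y":0.002,"z":0.0,"yaw":0.12},{"grip":0.005,"x":0.054,"y":0.003,"z":0.0,"yaw":0.2},{"grip":0.005,"x":0.07,"y":0.004,"z":0.0,"yaw":0.29},{"grip":0.005,"x":0.078,"y":0.004,"z":0.0,"yaw":0.368}]' && python3 -m crank '[{"grip":0.005,"x":0.0,"y":0.0,"z":0.0,"yaw":0.0},{"grip":0.005,"x":0.0,"y":0.0,"z":0.0,"yaw":0.0},{"grip":0.005,"x":0.0,"y":0.0,"z":0.0,"yaw":0.0},{"grip":0.005,"x":0.0,"y":0.0,"z":0.0,"yaw":0.0},{"grip":0.005,"x":0.0,"y":0.0,"z":0.0,"yaw":0.0}]' && cat > blue.py <<'E'
from h import *
import sys
n=sys.argv[1];cm=camera_model("wrist");f=np.ascontiguousarray(grab_frame("wrist")[...,::-1]);cv2.imwrite(f"pics/{n}.png",f)
h=cv2.cvtColor(f,cv2.COLOR_BGR2HSV);m=cv2.inRange(h,(104,100,40),(122,255,255))
m=cv2.morphologyEx(m,cv2.MORPH_CLOSE,np.ones((5,5)));c=max(cv2.findContours(m,0,2)[0],key=cv2.contourArea)
q=cv2.approxPolyDP(c,4,True)[:,0];print(np.c_[q,ray(cm,q,20)[:,:2].round(1)].tolist());np.save(n,ray(cm,c[:,0],20)[:,:2])
s=state();print(s["ee_pos"],s["ee_rot"])
E
python3 blue.py b1
```

```text
time_s: 5.4
ee_pos: [475.1, -106.1, 291.8]
ee_rot: [-180.0, -0.1, 100.5]
force: [-0.9, 0.4, -4.0]
gripper_width: 15.7
gripper_force: 45.0
time_s: 5.82
ee_pos: [464.4, -27.6, 292.0]
ee_rot: [-180.0, -0.1, 79.3]
force: [-0.0, 0.1, -4.6]
gripper_width: 15.7
gripper_force: 45.0
time_s: 6.23
ee_pos: [465.4, -31.1, 291.9]
ee_rot: [180.0, 0.0, 79.4]
force: [-0.6, -0.8, -4.4]
gripper_width: 15.8
gripper_force: 45.0
[[167.0, 0.0, 384.6, 218.1], [174.0, 103.0, 358.0, 85.2], [285.0, 104.0, 522.6, 52.6], [288.0, 0.0, 548.2, 186.9]]
[465.42555199 -31.1007569  291.87297871] [-1.79993072e+02  4.70624088e-03  7.93819052e+01]
```

View pics/b1.png

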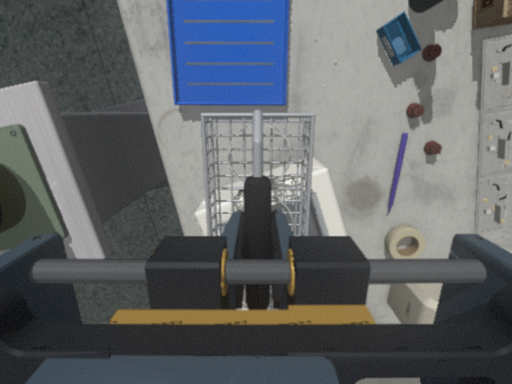

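The tray's near edge spans (174,103)–(285,104) and the held basket's front rim runs (202,115)–(313,115). I'll go halfway and measure the far edge.

```bash
python3 -m crank '[{"grip":0.005,"x":0.008,"y":-0.004,"z":0.0,"yaw":0.0},{"grip":0.005,"x":0.025,"y":-0.012,"z":0.0,"yaw":0.0},{"grip":0.005,"x":0.045,"y":-0.022,"z":0.0,"yaw":0.005},{"grip":0.005,"x":0.065,"y":-0.03,"z":0.0,"yaw":0.007},{"grip":0.005,"x":0.085,"y":-0.037,"z":0.0,"yaw":0.007}]' && python3 -m crank '[{"grip":0.005,"x":0.014,"y":-0.004,"z":0.0,"yaw":0.0},{"grip":0.005,"x":0.02,"y":-0.0055,"z":0.0,"yaw":0.0},{"grip":0.005,"x":0.02,"y":-0.0055,"z":0.0,"yaw":0.0},{"grip":0.005,"x":0.02,"y":-0.0055,"z":0.0,"yaw":0.0},{"grip":0.005,"x":0.02,"y":-0.0055,"z":0.0,"yaw":0.0}]' && python3 blue.py b2; python3 - <<'E'
from h import *
f=cv2.imread("pics/b2.png");cm=camera_model("wrist");s=state()
# basket rim corners seen in b1 (same tool-fixed place): offset from TCP in tool axes
P=ray(cm,[[202,115],[313,115]],206)-s["ee_pos"];a=np.radians(s["ee_rot"][2])
print("rim rel x',y'",P[:,:2]@np.array([[np.cos(a),np.sin(a)],[np.sin(a),-np.cos(a)]]))
E
```

```text
time_s: 6.7
ee_pos: [443.9, 60.8, 292.0]
ee_rot: [-180.0, -0.0, 79.0]
force: [1.5, -0.4, -4.5]
gripper_width: 16.0
gripper_force: 45.0
time_s: 7.12
ee_pos: [443.1, 79.7, 291.9]
ee_rot: [180.0, 0.0, 79.0]
force: [-0.5, 0.6, -5.2]
gripper_width: 15.8
gripper_force: 45.0
[[197.0, 12.0, 401.1, 307.0], [202.0, 111.0, 375.3, 177.1], [213.0, 113.0, 391.0, 171.0], [207.0, 118.0, 380.3, 165.6], [208.0, 134.0, 375.9, 141.9], [213.0, 135.0, 383.2, 138.9], [208.0, 140.0, 373.7, 133.0], [210.0, 171.0, 364.9, 84.2], [252.0, 170.0, 431.9, 72.7], [252.0, 118.0, 447.9, 152.3], [214.0, 118.0, 390.8, 163.6], [213.0, 113.0, 391.0, 171.0], [255.0, 109.0, 455.0, 164.4], [288.0, 113.0, 503.3, 149.0], [287.0, 118.0, 500.6, 142.0], [263.0, 118.0, 464.5, 149.1], [263.0, 171.0, 449.0, 67.7], [305.0, 171.0, 515.7, 54.6], [307.0, 118.0, 530.6, 136.2], [302.0, 113.0, 524.2, 144.9], [313.0, 108.0, 541.7, 149.0], [317.0, 12.0, 564.8, 274.9]]
[443.19138171  79.61313409 291.91608222] [1.79994217e+02 2.93655497e-02 7.89416703e+01]
rim rel x',y' [[ 78.8516652  -48.85496849]
 [ 78.76406037  47.14867079]]
```

View pics/b2.png

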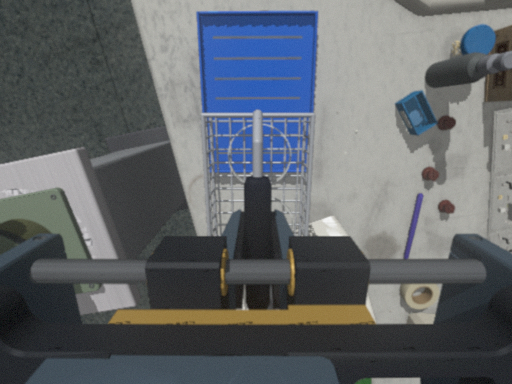

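The far edge runs (197,12)–(317,12), which puts the tray centre at about (462,180.5) with yaw −11°. The basket sits centred under the TCP within about 1 mm.

```bash
python3 -m crank '[{"grip":0.005,"x":0.008,"y":0.0,"z":0.0,"yaw":0.0},{"grip":0.005,"x":0.024,"y":0.0,"z":0.0,"yaw":0.0},{"grip":0.005,"x":0.042,"y":0.0,"z":0.0,"yaw":0.0},{"grip":0.005,"x":0.06,"y":0.0,"z":0.0,"yaw":0.0},{"grip":0.005,"x":0.078,"y":0.0,"z":0.0,"yaw":0.0}]' && python3 -m crank '[{"grip":0.005,"x":0.014,"y":-0.001,"z":0.0,"yaw":0.0},{"grip":0.005,"x":0.022,"y":-0.001,"z":0.005,"yaw":0.0},{"grip":0.005,"x":0.025,"y":-0.001,"z":0.014,"yaw":0.0},{"grip":0.005,"x":0.025,"y":-0.001,"z":0.026,"yaw":0.0},{"grip":0.005,"x":0.025,"y":-0.001,"z":0.038,"yaw":0.0}]' && python3 -m crank '[{"grip":0.005,"x":0.0,"y":0.0,"z":0.014,"yaw":0.0},{"grip":0.005,"x":0.0,"y":0.0,"z":0.028,"yaw":0.0},{"grip":0.005,"x":0.0,"y":0.0,"z":0.042,"yaw":0.0},{"grip":0.005,"x":0.0,"y":0.0,"z":0.056,"yaw":0.0},{"grip":0.005,"x":0.0,"y":0.0,"z":0.07,"yaw":0.0}]' && python3 -m crank '[{"grip":0.005,"x":0.0,"y":0.0,"z":0.01,"yaw":0.0},{"grip":0.005,"x":0.0,"y":0.0,"z":0.018,"yaw":0.0},{"grip":0.005,"x":0.0,"y":0.0,"z":0.024,"yaw":0.0},{"grip":0.005,"x":0.0,"y":0.0,"z":0.028,"yaw":0.0},{"grip":0.005,"x":0.0,"y":0.0,"z":0.028,"yaw":0.0}]'; python3 - <<'E'
from h import *
g=grab_frame("side")[...,::-1];w=grab_frame("wrist")[...,::-1];s=state();print(s["ee_pos"],s["ee_rot"])
cv2.imwrite("pics/d1.png",np.hstack([cv2.resize(w,(400,300)),cv2.resize(g[150:240,180:300],(400,300))]))
E
```

```text
time_s: 7.58
ee_pos: [458.4, 157.7, 291.9]
ee_rot: [180.0, -0.0, 78.9]
force: [-0.5, 0.2, -4.9]
gripper_width: 15.7
gripper_force: 45.0
time_s: 8.0
ee_pos: [461.6, 181.2, 252.7]
ee_rot: [-180.0, 0.1, 79.0]
force: [-0.5, -0.1, -4.0]
gripper_width: 15.4
gripper_force: 45.0
time_s: 8.42
ee_pos: [461.3, 180.7, 182.4]
ee_rot: [-180.0, 0.1, 78.9]
force: [-0.1, 0.5, -4.9]
gripper_width: 15.7
gripper_force: 45.0
time_s: 8.83
ee_pos: [461.5, 181.5, 155.3]
ee_rot: [-179.9, 0.0, 79.0]
force: [-0.4, -0.0, -5.0]
gripper_width: 15.8
gripper_force: 45.0
[462.1173069  181.75658555 156.31891148] [ 1.79952418e+02 -2.41869980e-02  7.89959646e+01]
```

View pics/d1.png

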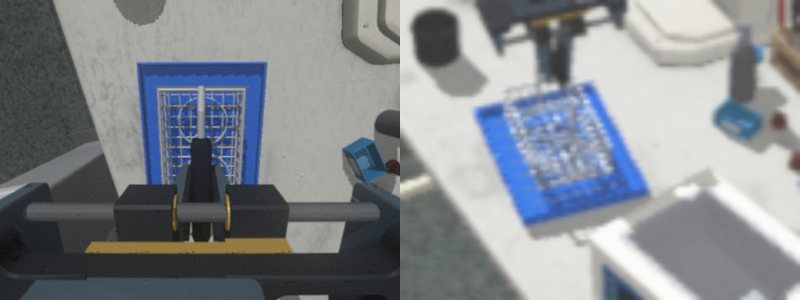

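The basket hovers centred and parallel inside the tray, with side gaps of about 20 and 22 px. I'll lower it gently to contact.

```bash
python3 -m crank '[{"grip":0.005,"x":0.0,"y":0.0,"z":0.003,"yaw":0.0},{"grip":0.005,"x":0.0,"y":0.0,"z":0.006,"yaw":0.0},{"grip":0.005,"x":0.0,"y":0.0,"z":0.009,"yaw":0.0},{"grip":0.005,"x":0.0,"y":0.0,"z":0.011,"yaw":0.0},{"grip":0.005,"x":0.0,"y":0.0,"z":0.012,"yaw":0.0}]' && python3 -m crank '[{"grip":0.005,"x":0.0,"y":0.0,"z":0.0005,"yaw":0.0},{"grip":0.005,"x":0.0,"y":0.0,"z":0.001,"yaw":0.0},{"grip":0.005,"x":0.0,"y":0.0,"z":0.0015,"yaw":0.0},{"grip":0.005,"x":0.0,"y":0.0,"z":0.002,"yaw":0.0},{"grip":0.005,"x":0.0,"y":0.0,"z":0.002,"yaw":0.0}]'
```

```text
time_s: 9.35
ee_pos: [461.5, 181.6, 143.6]
ee_rot: [-180.0, 0.0, 79.0]
force: [-0.7, -0.4, -4.6]
gripper_width: 15.5
gripper_force: 45.0
time_s: 9.77
ee_pos: [461.8, 181.7, 141.9]
ee_rot: [180.0, -0.0, 79.0]
force: [-0.0, -0.5, -4.5]
gripper_width: 16.1
gripper_force: 45.0
```

```bash
python3 -m crank '[{"grip":0.005,"x":0.0,"y":0.0,"z":0.0003,"yaw":0.0},{"grip":0.005,"x":0.0,"y":0.0,"z":0.0006,"yaw":0.0},{"grip":0.005,"x":0.0,"y":0.0,"z":0.001,"yaw":0.0},{"grip":0.005,"x":0.0,"y":0.0,"z":0.001,"yaw":0.0},{"grip":0.005,"x":0.0,"y":0.0,"z":0.001,"yaw":0.0}]' ; python3 -c "
from h import *
print(state()['force'])"
```

```text
time_s: 10.18
ee_pos: [461.8, 181.7, 141.0]
ee_rot: [180.0, 0.0, 79.0]
force: [-0.1, 0.9, -5.3]
gripper_width: 16.0
gripper_force: 45.0
[-0.10810546  0.89927455 -5.25281401]
```

```bash
python3 -m crank '[{"grip":0.005,"x":0.0,"y":0.0,"z":0.0003,"yaw":0.0},{"grip":0.005,"x":0.0,"y":0.0,"z":0.0006,"yaw":0.0},{"grip":0.005,"x":0.0,"y":0.0,"z":0.001,"yaw":0.0},{"grip":0.005,"x":0.0,"y":0.0,"z":0.001,"yaw":0.0},{"grip":0.005,"x":0.0,"y":0.0,"z":0.001,"yaw":0.0}]'
```

```text
time_s: 10.6
ee_pos: [462.0, 181.7, 140.8]
ee_rot: [179.9, -0.0, 79.0]
force: [-1.7, -2.5, 5.0]
gripper_width: 15.5
gripper_force: 45.0
```

Contact is confirmed: the vertical force went from −5 to +5 N. Opening the gripper.

```bash
python3 -m crank '[{"grip":0.018,"x":0.0,"y":0.0,"z":0.0,"yaw":0.0},{"grip":0.022,"x":0.0,"y":0.0,"z":0.0,"yaw":0.0},{"grip":0.03,"x":0.0,"y":0.0,"z":0.0,"yaw":0.0},{"grip":0.045,"x":0.0,"y":0.0,"z":0.0,"yaw":0.0},{"grip":0.06,"x":0.0,"y":0.0,"z":0.0,"yaw":0.0}]' && python3 -m crank '[{"grip":0.06,"x":0.0,"y":0.0,"z":0.0,"yaw":0.0},{"grip":0.06,"x":0.0,"y":0.0,"z":0.0,"yaw":0.0},{"grip":0.06,"x":0.0,"y":0.0,"z":0.0,"yaw":0.0},{"grip":0.06,"x":0.0,"y":0.0,"z":0.0,"yaw":0.0},{"grip":0.06,"x":0.0,"y":0.0,"z":0.0,"yaw":0.0}]'
```

```text
time_s: 11.02
ee_pos: [461.8, 181.7, 139.8]
ee_rot: [180.0, -0.0, 79.0]
force: [-0.2, -0.6, 0.1]
gripper_width: 39.5
gripper_force: 0.0
time_s: 11.43
ee_pos: [461.8, 181.7, 140.0]
ee_rot: [180.0, -0.0, 79.0]
force: [-0.2, -0.2, -0.0]
gripper_width: 59.9
gripper_force: 0.0
```

Released. I'll raise straight up, then back off towards −y so the wrist camera can see the result.

```bash
python3 -m crank '[{"grip":0.06,"x":0.0,"y":0.0,"z":-0.01,"yaw":0.0},{"grip":0.06,"x":0.0,"y":0.0,"z":-0.03,"yaw":0.0},{"grip":0.06,"x":0.0,"y":0.0,"z":-0.055,"yaw":0.0},{"grip":0.06,"x":0.0,"y":0.0,"z":-0.085,"yaw":0.0},{"grip":0.06,"x":0.0,"y":0.0,"z":-0.115,"yaw":0.0}]' && python3 -m crank '[{"grip":0.06,"x":-0.01,"y":0.0,"z":-0.03,"yaw":0.0},{"grip":0.06,"x":-0.03,"y":0.0,"z":-0.06,"yaw":0.0},{"grip":0.06,"x":-0.06,"y":0.0,"z":-0.08,"yaw":0.0},{"grip":0.06,"x":-0.08,"y":0.0,"z":-0.09,"yaw":0.0},{"grip":0.06,"x":-0.09,"y":0.0,"z":-0.09,"yaw":0.0}]' && python3 -m crank '[{"grip":0.06,"x":0.0,"y":0.0,"z":0.0,"yaw":0.0},{"grip":0.06,"x":0.0,"y":0.0,"z":0.0,"yaw":0.0},{"grip":0.06,"x":0.0,"y":0.0,"z":0.0,"yaw":0.0},{"grip":0.06,"x":0.0,"y":0.0,"z":0.0,"yaw":0.0},{"grip":0.06,"x":0.0,"y":0.0,"z":0.0,"yaw":0.0}]' && python3 blue.py e1 && python3 - <<'E'
from h import *
w=cv2.imread("pics/e1.png");g=grab_frame("side")[...,::-1]
cv2.imwrite("pics/e2.png",np.hstack([cv2.resize(w[:250,90:424],(400,300)),cv2.resize(g[150:240,180:300],(400,300))]))
E
```

```text
time_s: 11.85
ee_pos: [461.4, 181.6, 256.8]
ee_rot: [-180.0, 0.0, 79.0]
force: [1.2, 0.5, -0.1]
gripper_width: 60.1
gripper_force: 0.0
time_s: 12.27
ee_pos: [445.0, 91.8, 348.7]
ee_rot: [179.6, -0.1, 78.9]
force: [0.5, 0.8, -0.7]
gripper_width: 60.0
gripper_force: 0.0
time_s: 12.68
ee_pos: [444.5, 94.1, 344.0]
ee_rot: [-179.9, 0.0, 79.1]
force: [-0.1, -0.4, 0.2]
gripper_width: 60.0
gripper_force: 0.0
[[206.0, 34.0, 400.9, 306.8], [213.0, 173.0, 358.8, 84.7], [304.0, 173.0, 521.3, 53.3], [311.0, 34.0, 564.7, 274.9]]
[444.578979    94.02152371 344.24514678] [-1.79924387e+02  1.89833561e-02  7.90641034e+01]
```

View pics/e2.png

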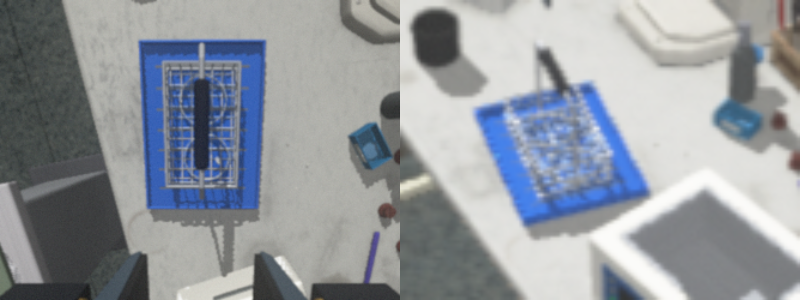

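The basket stands centred and aligned in the tray. Both lenses are inside, at (205,100) and (207,157), and the things around it are undisturbed.

```bash
python3 -c "
from workcell import *
print(job_done())"
```

```text
the job is handed in; nothing more can be done
None
```

The basket, with both lenses in it, is standing flat in the middle of the drip tray, long side along the tray's long side; the gripper let go only after contact, and the job was handed in at about 13 s.

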